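# Empty the topping shaker

## Robot

A 7-joint arm with a two-finger parallel gripper is mounted at the origin on a cart in front of the work surface, level with it; the furniture and walls round the work are solid. World frame = base frame: x ahead of the robot, y to its left, z up, the work surface at z = 0. Lengths are in m, angles in rad, forces in N, time in s.
With the tool pointing down it reaches from about 0.4 to 0.85 m from the base axis. Payload 4.5 kg.
Tool frame: the origin (TCP) lies at the very end of the fingers, on their centre line; the grasp point (between the pads) lies 19 mm behind it; z points along the fingers, y is the line along which they close (so a half turn about z gives the same grasp; the last joint's range is limited). The gripper opens to 88 mm and grips with 3 to 60 N. Pads are 18 mm wide; open, the fingers measure 123 mm over their backs; the gripper's body (75 mm by 187 mm) begins 45 mm behind the grasp point.
Start: joints at [-1.209, 0.689, -0.195, 1.565, 0.157, 0.902, -0.215], TCP at [0.201, 0.592, 0.239] pointing down, gripper open.
Joint ranges: [-3.01, 3.01], [-0.46, 2.08], [-1.47, 1.51], [0.13, 2.56], [-1, 4.14], [0.04, 2.09], [-2.66, 2.66]. Speed limits (rad/s): [2.57, 2.57, 3.14, 3.14, 3.14, 3.14, 3.14].

## Interface

Orientations are given as a unit quaternion [x, y, z, w].
In Python, from plant import r gives the robot as it stands. The module is installed in compiled form; this text tells all that it offers.
- The arm moves only by the tool step_arm, never from a script. Its argument "increments" is a list of rows, each a list of 2 entries, a list of its own where there are three numbers: the shift along the world's x, y, z in cm, then the turn, a rotation vector about the world's x, y, z in degrees. A call has exactly 10 rows; each row shifts and turns the commanded pose from where the row before left it; what a row does not reach is not made up. A row lasts 1/10 s, in which the tool goes at most 50 mm and 8.59 degrees, less where a joint would pass 70% of its speed; a pose out of reach is approached as far as the arm can. A call is refused whole if a number of a shift passes 5 or a number of a turn 8.59, either way. A call with a gripper value outside its range is refused whole. "fingers" is the opening, from 0 (shut) to 1 (fully open), set as the call begins (left out, the last holds). The fingers move at their own pace and stop on an object; "grip_force" is the grip in N (left out, the last holds). Time passes only in rows, so rows that do not move let the fingers close, or fill a call up. It gives the time, the measured TCP pose, the force, the opening and the grip force at its end, in the units of the state.
- r.get_state(): the state, without advancing time (a new reading comes with each control period).
- r.snapshot(name): name is "scene" or "top" or "wrist"; returns (picture, depth): 420x560x3 uint8, red, green, blue; 420x560 float32, m along the optical axis (not along the pixel's ray), 0 where there is no reading.
- r.calibration(name): a dict with "fov_y" (degrees; the focal length in pixels is half the picture's height over the tangent of half this angle, whatever the lens; pixels are square), "cx", "cy" (the principal point, pixels), "k1" (the pictures are not rectified: a ray, as slopes to the right and down, at radius r is drawn at 1 + k1 r^2 times it, then the intrinsics apply), "R" (3x3) and "t" (3): a world point X has camera coordinates R X + t. Camera axes: x right, y down, z forward; pixel columns grow to the right and rows downward; lengths in m; the calibration is good to about 2 mm. A picture is of the moment at which its call begins: read the wrist's pose just before it. calibration takes no time and is no camera call; for the wrist camera it gives the pose at the moment of the call.
- r.finish_job(): hands the job in; it is judged then, once.
The state is a dict: "clock": time; "q": joint angles; "qd": joint speeds; "joint_torque": joint torques, N m; "tool_pos": TCP position; "eef_rot": TCP orientation; "contact_force": force on the tool from outside, world axes, zero at the start; "moment": the same for the moment, N m; "opening": opening from 0.0 (shut) to 1.0 (fully open); "finger_force": force on a finger pad.
Only numpy, scipy, OpenCV 4.12 (cv2) and the standard library are available. Lean on these libraries where they do the work, as an engineer would, in place of code of your own. Each camera call takes 0.05 s, during which the arm holds its last target. There are 200 camera calls.

## Task

The last whole nuts in the glass topping shaker are too big for the holes of its cap. With the shaker standing in its wooden stand, twist the perforated cap off and lay it flat on the worktop, then pour all the nuts into the big bowl and stand the empty shaker upright on the worktop or back in its stand. Leave the bowl and the other things where they are.

Things in the scene. Friction and masses are not known exactly. Their poses are not given: they have to be found in the camera images.
- jar_mid (a point): Glass topping shaker, 100 mm tall without cap; point on its axis 50 mm above its underside, z toward the mouth, x and y square to its flat sides. Square body 56 x 56 mm, sides upright up to 76 mm height; round neck of 48 mm diameter up to the rim. Inside round, floor 16 mm up, widening to the 42 mm mouth, no lip: it empties when tipped well past level. About 0.2 kg. Three nuts inside.
- cap_mid (a point): Perforated ribbed steel cap, 63 mm diameter, 26 mm high, open below; point on its axis 12.5 mm above its lower edge (closed: 40.5 mm above jar_mid). z out through the perforated top. Quick thread without rise: turn it 75 degrees anticlockwise seen from above (65 to 100 works from any start), then lift straight up; 20 mm of lift clears the neck. Turns easily, 0.05 kg.
- holder: The fixed square wooden stand, 100 x 100 x 22 mm, in which the shaker starts; origin at the centre of its underside. A square recess, 60 mm wide, its floor 6 mm above the worktop. x, y along its sides, z up. It can stand left or right, the bowl on the other side.
- bowl: The big round plain bowl, 220 mm across the rim and 90 mm high, about 0.7 kg, loose; origin at the centre of its underside. z up.
- nut0_mid (a point): One of the three alike nuts, a brown hazelnut shape 15 mm thick and 16 mm long; the point is its middle. They start in the shaker.
- nut1_mid (a point): One of the three alike nuts, a brown hazelnut shape 15 mm thick and 16 mm long; the point is its middle. They start in the shaker.
- nut2_mid (a point): One of the three alike nuts, a brown hazelnut shape 15 mm thick and 16 mm long; the point is its middle. They start in the shaker.
- jar: The shaker again; origin at the centre of its underside, axes as above. It sits in the stand's recess with 2 mm play each side, which keeps it from turning; it lifts straight out. Two lugs on the neck, 90 to 94 mm up and out to 27 mm radius, hold the closed cap down.
- cap: The cap again; origin at the centre of its lower edge, x through its two inner catches. Free to lift when its yaw is 50 to 118 degrees ahead of the shaker's (it starts 0 to 17 degrees ahead; an end stop blocks clockwise turning).
- nut0: The same nut; origin at its blunt end.
- nut1: The same nut; origin at its blunt end.
- nut2: The same nut; origin at its blunt end.
- salt_shaker: Bystander: a small shaker with a domed grey top, 44 mm diameter, 90 mm high, fixed cap, between the other things; origin at the centre of its underside.
- honey_jar: Bystander: squat jar with a pale lid, 61 x 63 x 103 mm, at the back; origin at the centre of its underside.
- spice_a: Bystander: spice jar, 45 mm diameter, 106 mm high, at the back; origin at the centre of its underside.
- garlic_a: Bystander: garlic bulb, 56 mm, at the back; origin at the centre of its underside.
- sardine_tin: Bystander: flat tin, 63 x 105 x 25 mm, at the back; origin at the centre of its underside.
Mind the look-alikes: they are no part of the job. What is meant by the cap is not blue or red, and is the larger of those in its own colour.

How it is judged:
On the way, in this order (a step that is already met when the one before it is completed fails the run):
1. the cap is off the shaker, which still stands in its stand (distance between cap_mid and jar_mid above 0.08 m and horizontal distance between jar_mid and holder below 0.012 m and angle between jar_mid's own z axis and vertical below 0.12 rad and height (world z) of jar_mid below 0.066 m), for 0.1 s.
2. all three nuts are in the bowl (horizontal distance between each of nut0_mid, nut1_mid, nut2_mid and bowl below 0.1 m and height (world z) of nut0_mid between 0 and 0.075 m and height (world z) of nut1_mid between 0 and 0.075 m and height (world z) of nut2_mid between 0 and 0.075 m), for 0.2 s.
At the end, for the whole second after the job is handed in: All three nuts lie in the bowl (within 100 mm of its axis, below 75 mm), the shaker stands upright (within 7 degrees) on the worktop or in its stand, the cap lies flat on the worktop either way up (within 9 degrees), and all of them are at rest (below 0.05 m/s) (all of step 2 and linear speed of each of jar, cap, nut0, nut1, nut2 below 0.05 m/s and angle between jar_mid's own z axis and vertical below 0.12 rad and height (world z) of jar_mid between 0.04 and 0.066 m and horizontal distance between jar_mid and bowl above 0.11 m and height (world z) of cap_mid between 0.005 and 0.022 m and angle between the z axis of cap_mid and the z axis of bowl, either way round below 0.15 rad); the robot touches nothing.
It fails at once if the bowl is shifted by more than 40 mm (distance of bowl from where it was at the start of the episode above 0.04 m).
It fails at once if a bystander is shifted by more than 30 mm (distance of any of salt_shaker, honey_jar, spice_a, garlic_a, sardine_tin from where it was at the start of the episode above 0.03 m).
It also fails if it takes over 64 s, if anything falls off the work surface, if the arm or the gripper's body presses on something with over 40 N, if the wrist force passes 120 N, or if a joint passes its speed limit or range.

## Working session

There is one attempt and no reset: what is moved stays moved. The work goes in short steps, Python scripts to look and compute and a tool call to move; the robot and the scene stay as the last step left them, time stands still between calls to the robot, and variables do not carry over. Pictures are saved under pics/ and viewed, at most 10 in all, crops included, and the job is handed in when it is done.

Besides the shell and the picture viewer there is one more tool, called after "Call:" as name([rows], argument=value, ...), one row to a line, values as JSON. step_arm: Moves the arm, as the interface text tells. Its arguments: {"type":"object","properties":{"increments":{"type":"array","items":{"type":"array"}},"fingers":{"type":"number"},"grip_force":{"type":"number"}},"required":["increments"]}

```bash
mkdir -p pics; cat > h.py <<'E'
import numpy as np,cv2
from plant import r
def cloud(name):
    c=r.calibration(name); p,d=r.snapshot(name)
    h,w=d.shape; f=h/2/np.tan(np.radians(c["fov_y"])/2)
    K=np.array([[f,0,c["cx"]],[0,f,c["cy"]],[0,0,1.]])
    u,v=np.meshgrid(np.arange(w),np.arange(h))
    n=cv2.undistortPoints(np.stack([u,v],-1).reshape(-1,1,2).astype(np.float64),K,np.array([c["k1"],0,0,0.])).reshape(h,w,2)
    P=np.dstack([n[...,0]*d,n[...,1]*d,d])
    W=(P-np.array(c["t"]))@np.array(c["R"])
    W[d==0]=np.nan
    return p,d,W
def save(n,p): cv2.imwrite("pics/"+n,p[...,::-1])
E
python3 - <<'E'
from h import *
p,d,W=cloud("scene");p2,d2,W2=cloud("top")
save("a.png",p);save("b.png",p2);np.savez("a.npz",p=p,W=W,p2=p2,W2=W2)
s=r.get_state();print(s["tool_pos"],s["eef_rot"],s["clock"],s["contact_force"])
for n in("scene","top"):
  c=r.calibration(n);print(n,-np.array(c["R"]).T@c["t"])
E
```

```text
[0.20108777 0.59117356 0.23803985] [ 1.63131473e-01  9.86604012e-01 -8.02183625e-04 -5.71827866e-05] 0.1 [-0.03057532 -0.16698666  0.11743717]
scene [-0.01653468 -0.31327272  0.62783532]
top [ 0.42242232 -0.01454351  0.91458637]
```

View pics/a.png

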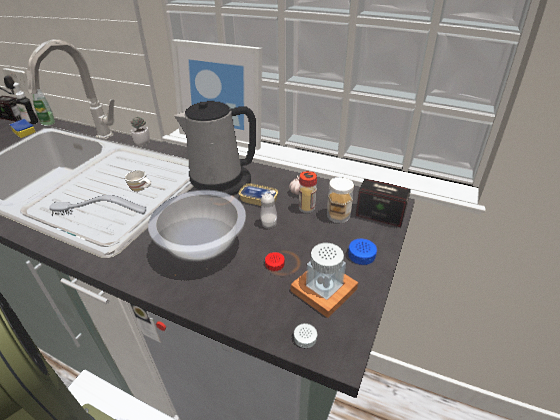

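View pics/b.png

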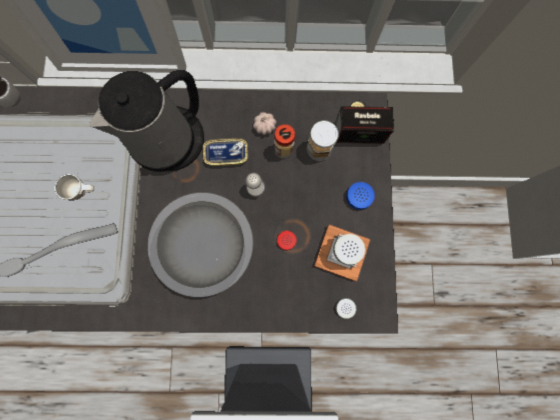

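The scene picture shows the shaker in its orange stand at (325,275) and the bowl at (197,225). In the top view they are at (345,252) and (201,244). The small white cap at (346,309), the blue cap at (360,195) and the red cap at (287,240) are look-alikes.

```bash
python3 - <<'E'
import numpy as np,cv2
a=np.load("a.npz")
for p,W,n in((a["p2"],a["W2"],"top"),(a["p"],a["W"],"scene")):
    x,y,z=W[...,0],W[...,1],W[...,2]
    h=cv2.cvtColor(p,cv2.COLOR_RGB2HSV)
    with np.errstate(all='ignore'):
        near=(x>.25)&(x<.7)&(y<-.05)&(y>-.5)
        m=(h[...,0]>4)&(h[...,0]<16)&(h[...,1]>130)&near&(abs(z-.022)<.006)
        rc=cv2.minAreaRect(np.c_[x[m],y[m]].astype(np.float32)*1000);print(n,"holder",m.sum(),rc,np.median(z[m]))
        m=near&(z>.108)&(z<.14); 
        # restrict near the holder
        m&=np.hypot(x-rc[0][0]/1000,y-rc[0][1]/1000)<.06
        print(" cap",m.sum(),cv2.minEnclosingCircle(np.c_[x[m],y[m]].astype(np.float32)*1000),np.median(z[m]))
        m=(z>.084)&(z<.098)&(x<.6)&(y>-.08)&(y<.35)&(x>.2)
        k=np.c_[x[m],y[m]].astype(np.float32)*1000
        print(" bowl",m.sum(),cv2.minEnclosingCircle(k),cv2.fitEllipse(k))
W=a["W2"]
for n,(u,v) in dict(salt=(254,181),small=(346,309),blue=(360,195),red=(287,240),honey=(323,135),edge=(394,280),edge2=(300,328),kettle=(160,110),tin=(225,152)).items(): print(n,np.round(W[v,u],3))
E
```

```text
top holder 870 ((500.03662109375, -171.32473754882812), (100.7391586303711, 100.6744155883789), 70.50587463378906) 0.022097120867459796
 cap 572 ((500.0552978515625, -171.00401306152344), 30.784029006958008) 0.10974591184879699
 bowl 2492 ((509.8974609375, 140.5171661376953), 110.17974853515625) ((508.14154052734375, 139.71881103515625), (198.61898803710938, 202.533935546875), 178.7119598388672)
scene holder 862 ((499.3193054199219, -173.16281127929688), (101.77246856689453, 102.8934555053711), 71.27709197998047) 0.02222202515465565
 cap 449 ((499.2464904785156, -172.7213897705078), 31.186050415039062) 0.10934513626174053
 bowl 1624 ((508.9213562011719, 138.96533203125), 111.16990661621094) ((505.7461853027344, 136.95535278320312), (198.2506561279297, 203.26193237304688), 0.8916230797767639)
salt [0.646 0.029 0.091]
small [ 0.374 -0.179  0.017]
blue [ 0.633 -0.215  0.026]
red [ 0.527 -0.046  0.019]
honey [ 0.748 -0.12   0.105]
edge [ 0.439 -0.294 -0.   ]
edge2 [ 0.33  -0.077 -0.003]
kettle [0.746 0.202 0.223]
tin [0.735 0.103 0.023]
```

Call:
step_arm([
  [[1.7, -4.5, 0], [0, 0, -5]],
  [[1.7, -4.5, 0], [0, 0, -7]],
  [[1.7, -4.5, 0], [0, 0, -7]],
  [[1.7, -4.5, 0], [0, 0, -7]],
  [[1.7, -4.5, 0], [0, 0, -7]],
  [[1.7, -4.5, 0], [0, 0, -7]],
  [[1.7, -4.5, 0], [0, 0, -7]],
  [[1.7, -4.5, 0], [0, 0, -7]],
  [[1.7, -4.5, 0], [0, 0, -7]],
  [[1.7, -4.5, 0], [0, 0, -7]],
], fingers=1)

```text
clock: 1.1
tool_pos: [0.3715, 0.14, 0.2388]
eef_rot: [0.689, 0.725, 0.0, 0.0]
contact_force: [1.6, 0.6, 1.0]
opening: 1.002
finger_force: 0.0
```

```bash
cat > st.py <<'E'
from h import *
import json
from scipy.spatial.transform import Rotation as R
s=r.get_state()
open("log.jsonl","a").write(json.dumps({k:np.array(s[k]).tolist() for k in("q","tool_pos","eef_rot")})+"\n")
Rm=R.from_quat(s["eef_rot"]).as_matrix()
print("t",s["clock"],"p",np.round(s["tool_pos"],4),"q",np.round(s["q"],2),"F",np.round(s["contact_force"],1),"op",round(float(s["opening"]),3),s["finger_force"])
print("closing az",np.degrees(np.arctan2(Rm[1,1],Rm[0,1])),"z",np.round(Rm[:,2],3))
E
python3 st.py
python3 - <<'E'
import numpy as np
from scipy.spatial.transform import Rotation as R
import json
L=[json.loads(l) for l in open("log.jsonl")]+[dict(q=[-1.209,.689,-.195,1.565,.157,.902,-.215],tool_pos=[.201,.592,.239],eef_rot=[.163131,.986604,-.0008,0])]
for d in L:
    q=d["q"];M=R.from_euler("ZYZYZYZ",q);T=R.from_quat(d["eef_rot"])
    print(np.round(M.as_matrix()[:,2],3),(M.inv()*T).as_rotvec(True), (T*M.inv()).as_rotvec(True))
E
```

```text
t 1.1 p [0.3715 0.14   0.2388] q [-0.54  0.41  0.09  2.22 -0.07  0.52 -0.34] F [1.6 0.6 1. ] op 1.002 0.0
closing az 2.967405479587775 z [ 0.  0. -1.]Traceback (most recent call last):
  File "<stdin>", line 6, in <module>
  File "scipy/spatial/transform/_rotation.pyx", line 1413, in scipy.spatial.transform._rotation.Rotation.from_euler
ValueError: Expected axis specification to be a non-empty string of upto 3 characters, got ZYZYZYZ
```

Call:
step_arm([
  [[1.3, -3.1, 0], [0, 0, -4]],
  [[1.3, -3.1, 0], [0, 0, -4]],
  [[1.3, -3.1, 0], [0, 0, -4]],
  [[1.3, -3.1, 0], [0, 0, -4]],
  [[1.3, -3.1, 0], [0, 0, -4]],
  [[1.3, -3.1, -0.8], [0, 0, -4]],
  [[1.3, -3.1, -1], [0, 0, -4]],
  [[1.3, -3.1, -1], [0, 0, -4]],
  [[1.3, -3.1, -1], [0, 0, -4]],
  [[1.15, -3.2, -1], [0, 0, -4]],
])

```text
clock: 2.1
tool_pos: [0.5001, -0.1702, 0.19]
eef_rot: [0.895, 0.447, -0.0, -0.0]
contact_force: [1.0, 1.5, -0.4]
opening: 1.002
finger_force: 0.0
```

```bash
python3 st.py
cat > fit.py <<'E'
import numpy as np, json, itertools
from scipy.spatial.transform import Rotation as R
from scipy.optimize import least_squares
def L(): return [json.loads(l) for l in open("log.jsonl")]+[dict(q=[-1.209,.689,-.195,1.565,.157,.902,-.215],tool_pos=[.201,.592,.239],eef_rot=[.163131,.986604,-.0008,0])]
ax="zyzyzyz"
def chain(q,s):
    M=[R.identity()]
    for a,qi,si in zip(ax,q,s): M.append(M[-1]*R.from_euler(a,si*qi))
    return M
if __name__=="__main__":
    D=L();res=[]
    for s in itertools.product([1,-1],repeat=7):
        E=[chain(d["q"],s)[-1].inv()*R.from_quat(d["eef_rot"]) for d in D]
        e=max((E[0].inv()*x).magnitude() for x in E)
        res.append((e,s,np.round(E[0].as_rotvec(True),1)))
    for x in sorted(res,key=lambda x:x[0])[:6]: print(x)
E
python3 fit.py
```

```text
t 2.1 p [ 0.5001 -0.1702  0.19  ] q [ 0.11  0.64  0.21  1.92 -0.23  0.6  -0.17] F [ 1.   1.5 -0.4] op 1.002 0.0
closing az -36.91785833629701 z [-0.  0. -1.]
(0.0013358337166010676, (-1, -1, -1, -1, -1, -1, -1), array([-0., -0., 90.]))
(0.002652939781614432, (-1, 1, -1, 1, -1, 1, -1), array([-0., -0., 90.]))
(0.34003320683238347, (-1, 1, -1, 1, -1, 1, 1), array([  0. ,  -0. , 129.3]))
(0.34003595938064973, (-1, -1, -1, -1, -1, -1, 1), array([ -0. ,  -0. , 129.3]))
(0.4498934967775824, (-1, 1, -1, 1, 1, 1, -1), array([-2. ,  4.1, 97.1]))
(0.4500749250771827, (-1, -1, -1, -1, 1, -1, -1), array([ 1.9, -4.1, 97.1]))
```

Call:
step_arm([
  [[0, -0.15, -1.5], [0, 0, 0]],
  [[0, 0, -1.5], [0, 0, 0]],
  [[0, 0, -1.5], [0, 0, 0]],
  [[0, 0, -1.5], [0, 0, 0]],
  [[0, 0, -1.5], [0, 0, 0]],
  [[0, 0, -1.3], [0, 0, 0]],
  [[0, 0, -1], [0, 0, 0]],
  [[0, 0, -0.5], [0, 0, 0]],
  [[0, 0, 0], [0, 0, 0]],
  [[0, 0, 0], [0, 0, 0]],
])

```text
clock: 3.1
tool_pos: [0.4999, -0.1709, 0.088]
eef_rot: [0.894, 0.448, 0.0, 0.0]
contact_force: [0.4, 0.4, -0.5]
opening: 0.999
finger_force: 0.0
```

Call:
step_arm([
  [[0, 0, 0], [0, 0, 0]],
  [[0, 0, 0], [0, 0, 0]],
  [[0, 0, 0], [0, 0, 0]],
  [[0, 0, 0], [0, 0, 0]],
  [[0, 0, 0], [0, 0, 0]],
  [[0, 0, 0], [0, 0, 0]],
  [[0, 0, 0], [0, 0, 0]],
  [[0, 0, 0], [0, 0, 0]],
  [[0, 0, 0], [0, 0, 0]],
  [[0, 0, 0], [0, 0, 0]],
], fingers=0, grip_force=15)

```text
clock: 4.1
tool_pos: [0.5002, -0.171, 0.0879]
eef_rot: [0.894, 0.448, 0.0, 0.0]
contact_force: [1.3, -1.1, 3.5]
opening: 0.725
finger_force: 15.0
```

```bash
python3 st.py
```

```text
t 4.1 p [ 0.5002 -0.171   0.0879] q [ 0.16  0.81  0.13  1.99 -0.27  0.36 -0.13] F [ 1.3 -1.1  3.5] op 0.725 15.000273398472928
closing az -36.784533523684054 z [ 0.001 -0.001 -1.   ]
```

Call:
step_arm([
  [[0, 0, 0], [0, 0, 7.8]],
  [[0, 0, 0], [0, 0, 7.8]],
  [[0, 0, 0], [0, 0, 7.8]],
  [[0, 0, 0], [0, 0, 7.8]],
  [[0, 0, 0], [0, 0, 7.8]],
  [[0, 0, 0], [0, 0, 7.8]],
  [[0, 0, 0], [0, 0, 7.8]],
  [[0, 0, 0], [0, 0, 7.8]],
  [[0, 0, 0], [0, 0, 7.8]],
  [[0, 0, 0], [0, 0, 7.8]],
])

```text
clock: 5.1
tool_pos: [0.4994, -0.1713, 0.088]
eef_rot: [0.411, 0.912, -0.0, 0.0]
contact_force: [0.5, -1.5, 3.1]
opening: 0.729
finger_force: 15.0
```

```bash
python3 st.py
```

```text
t 5.1 p [ 0.4994 -0.1713  0.088 ] q [ 0.34  0.81 -0.16  1.98  0.31  0.38  0.66] F [ 0.5 -1.5  3.1] op 0.729 14.996356677875156
closing az 41.506442425637466 z [-0.    -0.001 -1.   ]
```

Turned 78°. Next I lift.

Call:
step_arm([
  [[0, 0, 0.4], [0, 0, 0]],
  [[0, 0, 0.6], [0, 0, 0]],
  [[0, 0, 0.8], [0, 0, 0]],
  [[0, 0, 0.9], [0, 0, 0]],
  [[0, 0, 1], [0, 0, 0]],
  [[0, 0, 1], [0, 0, 0]],
  [[0, 0, 1], [0, 0, 0]],
  [[0, 0, 1], [0, 0, 0]],
  [[0, 0, 0], [0, 0, 0]],
  [[0, 0, 0], [0, 0, 0]],
])

```text
clock: 6.1
tool_pos: [0.4997, -0.1708, 0.155]
eef_rot: [0.413, 0.911, 0.0, 0.0]
contact_force: [-1.0, 1.0, -0.4]
opening: 0.723
finger_force: 15.0
```

```bash
python3 st.py; python3 - <<'E'
from h import *
p,d,W=cloud("scene"); save("c.png",cv2.resize(p[180:350,200:440],None,fx=3,fy=3))
m=(abs(W[...,2]-.085)<.02)&(np.hypot(W[...,0]-.5,W[...,1]+.172)<.045)
print(m.sum())
E
```

```text
t 6.1 p [ 0.4997 -0.1708  0.155 ] q [ 0.37  0.69 -0.21  1.94  0.27  0.54  0.7 ] F [-1.   1.  -0.4] op 0.723 14.999995832622517
closing az 41.21243044492587 z [ 0. -0. -1.]
837
```

View pics/c.png

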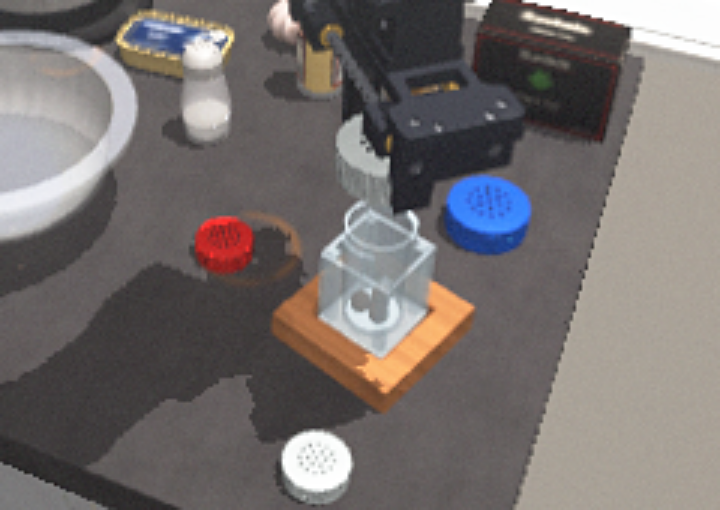

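The picture shows the cap held at (365,150), and the uncapped shaker with its nuts still standing in the stand at (375,290).

Call:
step_arm([
  [[-0.8, 1.1, 0], [0, 0, -4]],
  [[-0.8, 1.1, 0], [0, 0, -4]],
  [[-0.8, 1.1, 0], [0, 0, -4]],
  [[-0.8, 1.1, 0], [0, 0, -4]],
  [[-0.8, 1.1, -1.5], [0, 0, -4]],
  [[-0.8, 1.1, -1.5], [0, 0, -4]],
  [[-0.8, 1.1, -1.5], [0, 0, -4]],
  [[-0.8, 1.1, -1.5], [0, 0, -4]],
  [[-0.8, 1.1, -1.5], [0, 0, -4]],
  [[-0.8, 1.1, -1.5], [0, 0, -4]],
])

```text
clock: 7.15
tool_pos: [0.4221, -0.0664, 0.0704]
eef_rot: [0.688, 0.725, -0.003, 0.0]
contact_force: [-0.5, -0.5, -0.7]
opening: 0.728
finger_force: 15.0
```

Call:
step_arm([
  [[0, 0, -1.5], [0, 0, 0]],
  [[0, 0, -1.5], [0, 0, 0]],
  [[0, 0, -1], [0, 0, 0]],
  [[0, 0, -1], [0, 0, 0]],
  [[0, 0, -0.5], [0, 0, 0]],
  [[0, 0, -0.3], [0, 0, 0]],
  [[0, 0, -0.2], [0, 0, 0]],
  [[0, 0, 0], [0, 0, 0]],
  [[0, 0, 0], [0, 0, 0]],
  [[0, 0, 0], [0, 0, 0]],
])

```text
clock: 8.15
tool_pos: [0.4289, -0.069, 0.0297]
eef_rot: [0.688, 0.726, -0.006, -0.003]
contact_force: [-0.9, 0.8, -0.8]
opening: 0.73
finger_force: 15.0
```

```bash
python3 st.py
cat >> fit.py <<'E'
    S=(-1,1,-1,1,-1,1,-1)
    # params: z0, x/z offsets
    def fk(q,p):
        M=chain(q,S); 
        seg=[(1,[p[7],0,0]),(3,[p[1],0,p[2]]),(4,[p[3],0,p[4]]),(6,[p[5],0,0]),(7,[0,0,p[6]])]
        return np.array([0,0,p[0]])+sum(M[i].apply(v) for i,v in seg)
    f=lambda p:np.r_[np.concatenate([fk(d["q"],p)-d["tool_pos"] for d in D]),(p-p0)*.003]
    p0=np.array([.34,0,.4,0,.4,0,.3,0])
    o=least_squares(f,p0);print(len(D),np.round(o.x,4),np.abs(o.fun).max(), np.round(o.fun[:-8].reshape(-1,3)*1000,1).tolist())
E
python3 fit.py|tail -1
```

```text
t 8.15 p [ 0.4289 -0.069   0.0297] q [ 0.08  0.89 -0.05  2.26  1.39  0.04 -1.28] F [-0.9  0.8 -0.8] op 0.73 14.99994642130332
closing az 3.119621723542654 z [-0.013 -0.005 -1.   ]
7 [ 2.0906  0.0107  0.5616 -0.0062  0.3438  0.0299  2.0658  0.0162] 0.053430103690574354 [[-22.5, 43.7, 1.1], [10.2, 53.4, -2.9], [12.9, 52.4, -4.5], [8.6, 33.7, 1.3], [10.2, 35.3, 3.5], [0.5, 6.8, -3.0], [-40.3, 9.8, 4.6]]
```

Call:
step_arm([
  [[0, 0, 2.4], [0, 0, 0]],
  [[0, 0, 2.4], [0, 0, 0]],
  [[0, 0, 2.4], [0, 0, 0]],
  [[0.5, 0, 2.4], [0, 0, -4]],
  [[2.5, 0, 0], [0, 0, -7]],
  [[3, -0.5, 0], [0, 0, -7]],
  [[3, -0.5, 0], [0, 0, -7]],
  [[3, -0.7, 0], [0, 0, -7]],
  [[3, -0.7, 0], [0, 0, -8]],
  [[2.1, -0.7, 0], [0, 0, -8]],
])

```text
clock: 9.15
tool_pos: [0.6024, -0.1002, 0.1195]
eef_rot: [0.925, 0.381, -0.004, -0.005]
contact_force: [-0.6, 0.1, -1.2]
opening: 0.728
finger_force: 15.0
```

```bash
python3 st.py
```

```text
t 9.15 p [ 0.6024 -0.1002  0.1195] q [ 0.34  0.86 -0.45  1.69  0.52  0.72 -1.16] F [-0.6  0.1 -1.2] op 0.728 14.992355483409483
closing az -45.26712809986702 z [-0.01   0.006 -1.   ]
```

Call:
step_arm([
  [[0, 0, -1.5], [0, 0, 0]],
  [[0, 0, -2], [0, 0, 0]],
  [[0, 0, -2], [0, 0, 0]],
  [[0, 0, -2], [0, 0, 0]],
  [[0, 0, -1.5], [0, 0, 0]],
  [[0, 0, -1], [0, 0, 0]],
  [[0, 0, -0.7], [0, 0, 0]],
  [[0, 0, -0.5], [0, 0, 0]],
  [[0, 0, -0.2], [0, 0, 0]],
  [[0, 0, 0], [0, 0, 0]],
])

```text
clock: 10.15
tool_pos: [0.6011, -0.1001, 0.0056]
eef_rot: [0.924, 0.383, -0.004, -0.004]
contact_force: [-0.5, 0.8, -0.0]
opening: 0.724
finger_force: 15.0
```

```bash
python3 st.py
sed -i 's/^    seg=/    seg=/; s/p0=np.array.*/p0=np.array([.34,0,0,0,.4,0,0,.4,0,0,.3,0,0])/' fit.py
python3 - <<'E'
s=open('fit.py').read()
a=s.index("        seg=");b=s.index("        return np.array")
s=s[:a]+"        seg=[(1,[p[11],p[12],0]),(3,[p[1],p[2],p[4]]),(4,[p[3],p[5],p[7]]),(6,[p[6],p[8],0]),(7,[0,0,p[10]])]\n"+s[b:]
s=s.replace("*.003","*.02").replace("-8]","-13]")
open('fit.py','w').write(s)
E
python3 fit.py|tail -1
```

```text
t 10.15 p [ 0.6011 -0.1001  0.0056] q [ 0.28  1.02 -0.35  1.72  0.62  0.52 -1.25] F [-0.5  0.8 -0. ] op 0.724 14.99997409293428
closing az -44.92606886701112 z [-0.01   0.004 -1.   ]
 -1.850e-02] 0.0032524549205969967 [[0.1, 0.1, -0.1], [-0.0, -0.0, 0.1], [-0.1, 0.0, 0.1], [-0.1, 0.1, -0.0], [-0.0, 0.0, -0.0], [0.0, -0.0, -0.1], [0.1, -0.0, 0.0], [-0.0, -0.0, 0.1], [0.1, 0.0, -0.0]]
```

Call:
step_arm([
  [[0, 0, 0], [0, 0, 0]],
  [[0, 0, 0], [0, 0, 0]],
  [[0, 0, 0], [0, 0, 0]],
  [[0, 0, 0], [0, 0, 0]],
  [[0, 0, 0.5], [0, 0, 0]],
  [[0, 0, 1.5], [0, 0, 0]],
  [[0, 0, 2.5], [0, 0, 0]],
  [[0, 0, 3.5], [0, 0, 0]],
  [[0, 0, 4], [0, 0, 0]],
  [[0, 0, 4], [0, 0, 0]],
], fingers=0.9)

```text
clock: 11.15
tool_pos: [0.6006, -0.1, 0.1681]
eef_rot: [0.924, 0.383, -0.004, -0.004]
contact_force: [0.4, -0.4, 0.4]
opening: 0.899
finger_force: 0.0
```

```bash
python3 st.py
sed -i 's/np.round(o.x,4)/np.round(o.x,4).tolist()/' fit.py; python3 fit.py|tail -1|cut -c1-200
python3 - <<'E'
from h import *
p,d,W=cloud("scene"); x,y,z=W[...,0],W[...,1],W[...,2]
with np.errstate(all='ignore'):
  m=(np.hypot(x-.6,y+.1)<.045)&(z>.005)&(z<.06)
  print(m.sum(),cv2.minEnclosingCircle(np.c_[x[m],y[m]].astype(np.float32)*1000),np.percentile(z[m],[5,50,95]))
E
```

```text
t 11.15 p [ 0.6006 -0.1     0.1681] q [ 0.36  0.8  -0.5   1.66  0.48  0.82 -1.13] F [ 0.4 -0.4  0.4] op 0.899 0.0
closing az -44.9175534150962 z [-0.01   0.005 -1.   ]
10 [0.3317, 0.0, -0.0136, -0.0004, 0.5627, -0.0136, -0.0, 0.3447, -0.0002, -0.0, 0.3105, 0.0001, -0.0186] 0.0032530510643375265 [[0.1, 0.1, -0.1], [-0.0, -0.0, 0.1], [-0.1, 0.0, 0.1], [-0.1, 0.1, -0.0
475 ((597.6273803710938, -101.55848693847656), 32.31159591674805) [0.00940607 0.02424513 0.02666183]
```

```bash
cat > kin.py <<'E'
import numpy as np
from scipy.spatial.transform import Rotation as R
from scipy.optimize import least_squares
P=[0.3317,-.0186,-.0136,.5627,-.0136,.3447,.3105]
lo=np.array([-3.01,-.46,-1.47,.13,-1,.04,-2.66]);hi=np.array([3.01,2.08,1.51,2.56,4.14,2.09,2.66])
def rot(a,t):
    c,s=np.cos(t),np.sin(t)
    return np.array([[c,-s,0],[s,c,0],[0,0,1]]) if a=='z' else np.array([[c,0,s],[0,1,0],[-s,0,c]])
def fk(q):
    M=np.eye(3);p=np.array([0,0,P[0]])
    off=[[0,P[1],0],None,[0,P[2],P[3]],[0,P[4],P[5]],None,None,[0,0,P[6]]]
    for i,(a,s) in enumerate(zip("zyzyzyz",(-1,1,-1,1,-1,1,-1))):
        M=M@rot(a,s*q[i])
        if off[i] is not None:p=p+M@off[i]
    return p,M@rot('z',np.pi/2)
def ik(p,M,q0,w=.01):
    def f(q):
        a,B=fk(q)
        return np.r_[(a-p)*10,R.from_matrix(B@M.T).as_rotvec()*2,w*(q-q0)]
    o=least_squares(f,np.clip(q0,lo+.01,hi-.01),bounds=(lo,hi),max_nfev=60)
    a,B=fk(o.x);return o.x,np.linalg.norm(a-p),np.linalg.norm(R.from_matrix(B@M.T).as_rotvec())
def tool(az,dep,sgn=1):
    az,dep=np.radians([az,dep]);z=np.array([np.cos(dep)*np.cos(az),np.cos(dep)*np.sin(az),-np.sin(dep)])
    y=sgn*np.array([-np.sin(az),np.cos(az),0]);return np.c_[np.cross(y,z),y,z]
E
python3 - <<'E'
from kin import *
rng=np.random.default_rng(0)
qc=np.array([.36,.8,-.5,1.66,.48,.82,-1.13])
print(fk(qc))
for az in(-19.5,70.5,-109.5):
  for dep in(20,30,40,50):
    for sg in(1,-1):
      T=tool(az,dep,sg);g=np.array([.4995,-.1715,.066]);p=g+.019*T[:,2]
      best=[]
      for k in range(8):
        q0=qc if k==0 else rng.uniform(lo,hi)
        q,e,a=ik(p,T,q0,.003)
        if e<.004 and a<.03: best.append(q)
      if best:
        best.sort(key=lambda q:np.abs(q-qc).max()); print(az,dep,sg,len(best),np.round(best[0],2))
E
```

```text
(array([ 0.60126198, -0.09523059,  0.16637979]), array([[ 0.70362038,  0.71046562, -0.01252839],
       [ 0.71056417, -0.70360129,  0.00661674],
       [-0.00411402, -0.0135579 , -0.99989962]]))
-19.5 50 1 5 [ 0.83  1.39 -1.23  2.5   2.36  1.57 -0.55]
-19.5 50 -1 4 [ 0.42  1.09 -0.39  2.53  2.79  1.21  1.85]
70.5 20 1 3 [ 1.02  1.3  -0.5   1.71 -0.77  0.94 -2.05]
70.5 20 -1 5 [ 1.38  1.77 -1.47  1.69  0.6   0.92 -0.18]
70.5 30 1 2 [ 0.96  1.21 -0.46  1.77 -0.76  0.81 -2.08]
70.5 30 -1 6 [ 1.3   1.53 -1.23  1.75  0.43  0.73 -0.06]
70.5 40 1 6 [ 0.89  1.12 -0.42  1.83 -0.75  0.68 -2.14]
70.5 40 -1 6 [ 1.27  1.47 -1.26  1.81  0.68  0.71 -0.34]
70.5 50 1 5 [ 0.8   1.04 -0.36  1.88 -0.74  0.56 -2.21]
70.5 50 -1 1 [ 1.11  1.22 -0.95  1.87  0.41  0.51 -0.16]
-109.5 20 1 6 [-0.2   1.26 -0.03  1.71  0.98  1.34 -1.43]
-109.5 20 -1 4 [ 0.19  1.39 -0.76  1.68  1.3   1.97  1.48]
-109.5 30 1 5 [-0.14  1.17 -0.09  1.77  1.    1.22 -1.43]
-109.5 30 -1 5 [-0.2   1.17  0.02  1.77  0.94  1.14  1.77]
-109.5 40 1 7 [-0.06  1.09 -0.14  1.83  1.02  1.09 -1.41]
-109.5 40 -1 7 [-0.72  1.66  1.38  1.86 -0.96  0.86 -2.66]
-109.5 50 1 5 [ 0.02  1.03 -0.19  1.88  1.04  0.96 -1.38]
-109.5 50 -1 6 [-0.63  1.44  1.17  1.91 -0.9   0.68 -2.66]
```

```bash
cat > plan.py <<'E'
from kin import *
qc=np.array([.36,.8,-.5,1.66,.48,.82,-1.13])
az,dep=-109.5,25
T=tool(az,dep,1);g=np.array([.4995,-.1715,.066])
def go(name,p,M,q,n=8):
    p0,M0=fk(q);d=R.from_matrix(M@M0.T).as_rotvec()
    mg=[]
    for k in range(1,n+1):
        q,e,a=ik(p0+(p-p0)*k/n,R.from_rotvec(d*k/n).as_matrix()@M0,q,.003); mg.append((e,a))
    print(name,np.round(p,3),"q",np.round(q,2),"err",np.round(np.max(mg,0),3),"rotvec",np.round(np.degrees(d),1));return q
if __name__=="__main__":
    q=go("pre",g+.019*T[:,2]-.1*T[:,2]+[0,0,.06],T,qc)
    q=go("pre2",g+.019*T[:,2]-.1*T[:,2],T,q)
    q=go("grasp",g+.019*T[:,2],T,q)
    qg=go("lift",g+.019*T[:,2]+[0,0,.12],T,q)
    b=np.array([.509,.139,.18])
    for a2 in(-109.5,-80,-50,-20):
      for phi in(160,-160):
        T2=tool(a2,10,1);q=go(f"carry {a2}",b+.019*T2[:,2]+[0,0,.05],T2,qg,10)
        h=T2
        for k in range(3):
            d=R.from_rotvec(np.radians(phi/3)*T2[:,2]).as_matrix();h=d@h
            q=go(f"  roll{phi}",b+.019*T2[:,2]+[0,0,.05],h,q,5)
E
python3 plan.py
```

```text
pre [ 0.524 -0.102  0.16 ] q [-0.25  1.07 -0.14  1.64  0.87  1.51 -1.3 ] err [0. 0.] rotvec [-55.6  34.1  22.9]
pre2 [ 0.524 -0.102  0.1  ] q [-0.26  1.16 -0.14  1.62  0.88  1.46 -1.35] err [0. 0.] rotvec [-0.  0.  0.]
grasp [ 0.494 -0.188  0.058] q [-0.16  1.21 -0.09  1.74  1.01  1.31 -1.44] err [0. 0.] rotvec [-0. -0.  0.]
lift [ 0.494 -0.188  0.178] q [-0.15  1.   -0.1   1.79  0.96  1.4  -1.31] err [0. 0.] rotvec [ 0. -0.  0.]
carry -109.5 [0.503 0.121 0.227] q [-0.6   1.17 -0.12  1.31  0.66  2.01 -1.27] err [0. 0.] rotvec [-14.1   5.   -0. ]
  roll160 [0.503 0.121 0.227] q [-0.73  1.18  0.16  1.32  0.54  1.88 -2.04] err [0. 0.] rotvec [-17.5 -49.5  -9.3]
  roll160 [0.503 0.121 0.227] q [-0.93  1.27  0.64  1.33  0.31  1.71 -2.66] err [0. 0.] rotvec [-17.5 -49.5  -9.3]
  roll160 [0.503 0.121 0.227] q [-1.12  1.65  1.51  1.39 -0.26  1.6  -2.66] err [0.007 0.219] rotvec [-17.5 -49.5  -9.3]
carry -109.5 [0.503 0.121 0.227] q [-0.6   1.17 -0.12  1.31  0.66  2.01 -1.27] err [0. 0.] rotvec [-14.1   5.   -0. ]
  roll-160 [0.503 0.121 0.227] q [-0.52  1.18 -0.3   1.3   0.72  2.09 -0.44] er
[... 2343 characters left out ...]
ll160 [0.527 0.133 0.227] q [ 0.04  1.18 -1.42  2.46  2.03  2.09 -2.66] err [0.049 0.396] rotvec [ 49.7 -20.1  -9.5]
  roll160 [0.527 0.133 0.227] q [ 0.26  2.08 -1.47  2.53  3.96  2.09 -2.26] err [0.079 0.497] rotvec [ 52.  -31.4 -28.2]
carry -20 [0.527 0.133 0.227] q [-0.8   1.11 -0.21  2.54  1.86  1.72 -1.99] err [0. 0.] rotvec [-15.   -7.1  88.9]
  roll-160 [0.527 0.133 0.227] q [-0.89  1.11 -0.04  2.55  1.91  1.6  -1.12] err [0. 0.] rotvec [-49.4  18.    9.3]
  roll-160 [0.527 0.133 0.227] q [-1.    1.13  0.14  2.55  1.97  1.46 -0.26] err [0. 0.] rotvec [-49.4  18.    9.3]
  roll-160 [0.527 0.133 0.227] q [-1.11  1.18  0.34  2.56  2.06  1.32  0.57] err [0. 0.] rotvec [-49.4  18.    9.3]
```

Call:
step_arm([
  [[-0.7, 0, 0.3], [-5.6, 3.4, 2.3]],
  [[-0.7, 0, 0.3], [-5.6, 3.4, 2.3]],
  [[-0.7, 0, 0.2], [-5.6, 3.4, 2.3]],
  [[-0.8, 0, 0], [-5.6, 3.4, 2.3]],
  [[-0.8, 0, 0], [-5.6, 3.4, 2.3]],
  [[-0.8, 0, 0], [-5.6, 3.4, 2.3]],
  [[-0.8, 0, 0], [-5.6, 3.4, 2.3]],
  [[-0.8, 0, 0], [-5.6, 3.4, 2.3]],
  [[-0.8, -0.1, 0], [-5.6, 3.4, 2.3]],
  [[-0.7, -0.1, 0], [-5.2, 3.5, 2.2]],
], fingers=1)

```text
clock: 12.2
tool_pos: [0.5251, -0.1009, 0.1741]
eef_rot: [0.688, 0.488, -0.437, 0.313]
contact_force: [-0.7, 0.5, -1.0]
opening: 1.0
finger_force: 0.0
```

```bash
python3 st.py; python3 fit.py|tail -1|cut -c1-420; python3 - <<'E'
from plan import *
import json
l=json.loads(open("log.jsonl").readlines()[-1])
M=R.from_quat(l["eef_rot"]).as_matrix()
print("err rot",np.degrees(R.from_matrix(T@M.T).as_rotvec()), "to pre2 cm",100*(g-.081*T[:,2]-l["tool_pos"]),"pre2->grasp",10*T[:,2])
from h import *
p,d,W=cloud("scene");save("d.png",p)
E
```

```text
t 12.2 p [ 0.5251 -0.1009  0.1741] q [-0.27  1.06 -0.14  1.61  0.85  1.53 -1.29] F [-0.7  0.5 -1. ] op 1.0 0.0
closing az -19.178827857139435 z [-0.297 -0.857 -0.422]
11 [0.3469, -0.0001, -0.0136, -0.0004, 0.5629, -0.0136, -0.0, 0.3447, -0.0003, -0.0, 0.3259, 0.0001, -0.0185] 0.0032579856739370673 [[0.1, 0.0, -0.1], [-0.0, 0.0, 0.1], [-0.0, 0.0, 0.0], [0.0, 0.0, -0.0], [0.0, 0.0, -0.0], [-0.0, 0.0, -0.1], [-0.0, -0.0, 0.0], [-0.0, 0.0, 0.0], [-0.0, -0.0, 0.0], [-0.1, 0.1, 0.0], [0.1, 0.0, -0.0]]
err rot [ 0.08162485  0.16442763 -0.32113599] to pre2 cm [-0.11268826 -0.14134617 -7.38288135] pre2->grasp [-3.02531756 -8.54323324 -4.22618262]
```

View pics/d.png

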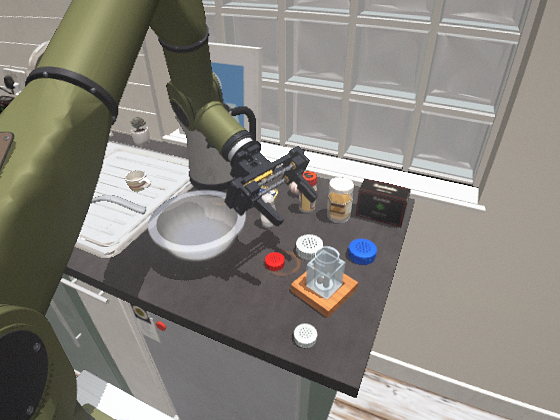

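The cap lies at (309,246), the open shaker is in its stand at (325,275), and the gripper is tilted at (270,180) with a clear approach.

Call:
step_arm([
  [[0, 0, -2], [0, 0, 0]],
  [[0, 0, -2.5], [0, 0, 0]],
  [[-0.1, -0.1, -2.5], [0, 0, -0.3]],
  [[0, 0, -0.4], [0, 0, 0]],
  [[-0.5, -1.4, -0.7], [0, 0, 0]],
  [[-0.5, -1.4, -0.7], [0, 0, 0]],
  [[-0.5, -1.4, -0.7], [0, 0, 0]],
  [[-0.5, -1.4, -0.7], [0, 0, 0]],
  [[-0.5, -1.4, -0.7], [0, 0, 0]],
  [[-0.4, -1.4, -0.7], [0, 0, 0]],
])

```text
clock: 13.25
tool_pos: [0.4943, -0.1886, 0.0571]
eef_rot: [0.69, 0.485, -0.438, 0.31]
contact_force: [-0.9, 0.6, -1.6]
opening: 1.002
finger_force: 0.0
```

```bash
python3 st.py; python3 - <<'E'
from plan import *
import json
l=json.loads(open("log.jsonl").readlines()[-1])
print("to grasp cm",100*(g+.019*T[:,2]-l["tool_pos"]))
E
```

```text
t 13.25 p [ 0.4943 -0.1886  0.0571] q [-0.17  1.23 -0.09  1.71  0.99  1.31 -1.44] F [-0.9  0.6 -1.6] op 1.002 0.0
closing az -19.650229404609814 z [-0.303 -0.853 -0.424]
to grasp cm [-0.05121031  0.08271511  0.08943579]
```

Now close and lift slightly.

Call:
step_arm([
  [[0, 0, 0], [0, 0, 0]],
  [[0, 0, 0], [0, 0, 0]],
  [[0, 0, 0], [0, 0, 0]],
  [[0, 0, 0], [0, 0, 0]],
  [[0, 0, 0], [0, 0, 0]],
  [[0, 0, 0], [0, 0, 0]],
  [[0, 0, 0], [0, 0, 0]],
  [[0, 0, 0], [0, 0, 0]],
  [[0, 0, 0.3], [0, 0, 0]],
  [[0, 0, 0.5], [0, 0, 0]],
], fingers=0, grip_force=30)

```text
clock: 14.25
tool_pos: [0.4945, -0.1871, 0.0652]
eef_rot: [0.69, 0.486, -0.438, 0.31]
contact_force: [0.0, -0.1, -1.6]
opening: 0.633
finger_force: 30.0
```

Call:
step_arm([
  [[0, 0, 1], [0, 0, 0]],
  [[0, 0, 1.5], [0, 0, 0]],
  [[0, 0, 1.5], [0, 0, 0]],
  [[0, 0, 1.5], [0, 0, 0]],
  [[0, 0, 1.5], [0, 0, 0]],
  [[0, 0, 1.5], [0, 0, 0]],
  [[0, 0, 1.5], [0, 0, 0]],
  [[0, 0, 1.5], [0, 0, 0]],
  [[0, 0, 1], [0, 0, 0]],
  [[0, 0, 0.5], [0, 0, 0]],
])

```text
clock: 15.25
tool_pos: [0.495, -0.1871, 0.1966]
eef_rot: [0.69, 0.485, -0.437, 0.311]
contact_force: [-0.2, 0.4, -2.7]
opening: 0.633
finger_force: 30.0
```

```bash
python3 st.py; python3 - <<'E'
from h import *
p,d,W=cloud("scene");save("e.png",cv2.resize(p[130:350,160:440],None,fx=2.5,fy=2.5))
E
cat > p2.py <<'E'
from plan import *
import kin,json
kin.P[0]=.3469;kin.P[6]=.3259;kin.P[3]=.5629;kin.P[1]=-.0185
l=json.loads(open("log.jsonl").readlines()[-1]);q0=np.array(l["q"])
b=np.array([.509,.139,.185]);T2=tool(-65,10,1)
p0,M0=fk(q0);J=M0.T@np.array([0,0,1.])
q=go("carry",b+.019*T2[:,2]+[0,0,.06],T2,q0,10)
for phi in(-120,-160):
    H=R.from_rotvec(np.radians(phi)*T2[:,2]).as_matrix()@T2; j=H@J
    print(phi,"jar z",np.round(j,3),"mouth rel grasp",np.round(.041*j,3),"unit axis/row",np.round(T2[:,2]*8,2))
E
python3 p2.py
```

```text
t 15.25 p [ 0.495  -0.1871  0.1966] q [-0.17  0.99 -0.1   1.77  0.94  1.42 -1.3 ] F [-0.2  0.4 -2.7] op 0.633 29.967801902093925
closing az -19.633594199715642 z [-0.303 -0.853 -0.424]
carry [0.517 0.122 0.242] q [-0.79  1.04 -0.19  1.88  1.13  1.65 -1.43] err [0. 0.] rotvec [-15.5  -0.5  44.3]
-120 jar z [ 0.499  0.781 -0.376] mouth rel grasp [ 0.02   0.032 -0.015] unit axis/row [ 3.33 -7.14 -1.39]
-160 jar z [ 0.038  0.642 -0.766] mouth rel grasp [ 0.002  0.026 -0.031] unit axis/row [ 3.33 -7.14 -1.39]
```

View pics/e.png

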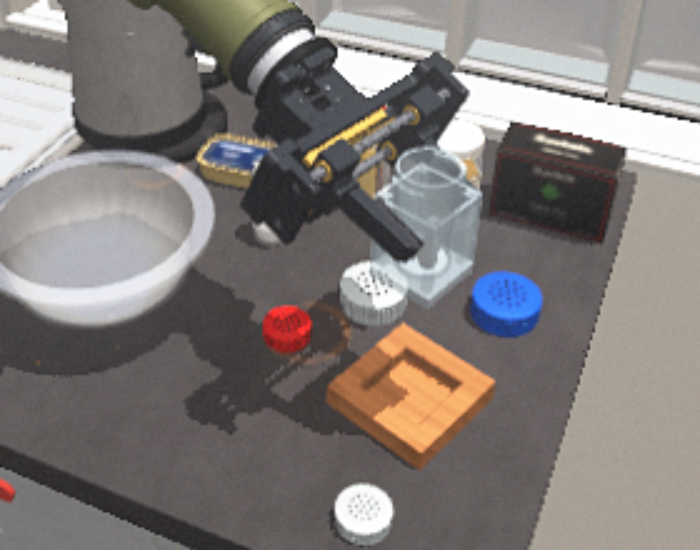

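The shaker is held upright above the empty stand, at (425,220) in the crop. Next it goes to the bowl.

Call:
step_arm([
  [[0.2, 1.5, 0.3], [-1.5, 0, 4.4]],
  [[0.2, 2.5, 0.3], [-1.5, 0, 4.4]],
  [[0.2, 3, 0.3], [-1.5, 0, 4.4]],
  [[0.2, 3.3, 0.3], [-1.5, 0, 4.4]],
  [[0.2, 3.3, 0.3], [-1.5, 0, 4.4]],
  [[0.2, 3.3, 0.3], [-1.5, 0, 4.4]],
  [[0.2, 3.3, 0.3], [-1.5, 0, 4.4]],
  [[0.3, 3.3, 0.3], [-1.5, 0, 4.4]],
  [[0.3, 3, 0.3], [-1.5, 0, 4.4]],
  [[0.2, 2, 0.3], [-1.5, 0, 4.4]],
])

```text
clock: 16.3
tool_pos: [0.517, 0.101, 0.2242]
eef_rot: [0.412, 0.65, -0.346, 0.537]
contact_force: [0.4, -0.3, -1.4]
opening: 0.634
finger_force: 30.0
```

```bash
python3 st.py; python3 - <<'E'
from kin import *
import json
l=json.loads(open("log.jsonl").readlines()[-1]);z=R.from_quat(l["eef_rot"]).as_matrix()[:,2]
print("per row 8.4deg neg roll",-8.4*z)
E
```

```text
t 16.3 p [0.517  0.101  0.2242] q [-0.77  1.06 -0.19  1.92  1.15  1.61 -1.47] F [ 0.4 -0.3 -1.4] op 0.634 29.96599794452777
closing az 24.92234985604496 z [ 0.413 -0.892 -0.183]
per row 8.4deg neg roll [-3.46877427  7.49396626  1.538855  ]
```

Call:
step_arm([
  [[0, 0, 0], [-3.5, 7.5, 1.5]],
  [[0, 0, 0], [-3.5, 7.5, 1.5]],
  [[0, 0, 0], [-3.5, 7.5, 1.5]],
  [[0, 0, 0], [-3.5, 7.5, 1.5]],
  [[0, 0, 0], [-3.5, 7.5, 1.5]],
  [[0, 0, 0], [-3.5, 7.5, 1.5]],
  [[0, 0, 0], [-3.5, 7.5, 1.5]],
  [[0, 0, 0], [-3.5, 7.5, 1.5]],
  [[0, 0, 0], [-3.5, 7.5, 1.5]],
  [[0, 0, 0], [-3.5, 7.5, 1.5]],
])

```text
clock: 17.3
tool_pos: [0.5169, 0.0979, 0.2248]
eef_rot: [-0.131, 0.754, -0.622, 0.166]
contact_force: [-0.8, -0.4, -2.5]
opening: 0.632
finger_force: 30.0
```

Call:
step_arm([
  [[0, 0, 0], [-3.5, 7.5, 1.5]],
  [[0, 0, 0], [-3.5, 7.5, 1.5]],
  [[0, 0, 0], [-3.5, 7.5, 1.5]],
  [[0, 0, 0], [-3.5, 7.5, 1.5]],
  [[0, 0, 0], [-3.5, 7.5, 1.5]],
  [[0, 0, 0], [-3.5, 7.5, 1.5]],
  [[0, 0, 0], [-3.5, 7.5, 1.5]],
  [[0, 0, 0], [-3.5, 7.5, 1.5]],
  [[0, 0, 0], [-3.5, 7.5, 1.5]],
  [[0, 0, 0], [0, 0, 0]],
])

```text
clock: 18.3
tool_pos: [0.5169, 0.0977, 0.2248]
eef_rot: [0.567, -0.514, 0.595, 0.245]
contact_force: [0.3, -0.0, -1.8]
opening: 0.635
finger_force: 30.0
```

Call:
step_arm([
  [[0, 0, 0], [0, 0, 0]],
  [[0, 0, 0], [0, 0, 0]],
  [[0, 0, 0], [0, 0, 0]],
  [[0, 0, 0], [0, 0, 0]],
  [[0, 0, 0], [0, 0, 0]],
  [[0, 0, 0], [0, 0, 0]],
  [[0, 0, 0], [0, 0, 0]],
  [[0, 0, 0], [0, 0, 0]],
  [[0, 0, 0], [0, 0, 0]],
  [[0, 0, 0], [0, 0, 0]],
])

```text
clock: 19.3
tool_pos: [0.5169, 0.0979, 0.2255]
eef_rot: [0.567, -0.515, 0.595, 0.245]
contact_force: [0.1, -0.0, -1.4]
opening: 0.636
finger_force: 30.0
```

```bash
python3 st.py; python3 - <<'E'
from h import *
p,d,W=cloud("scene");p2,_,_=cloud("top")
a=cv2.resize(p[140:300,110:290],(540,480));b=cv2.resize(p2[170:310,130:270],(260,260))
b=np.vstack([b,np.zeros((220,260,3),np.uint8)])
save("f.png",np.hstack([a,b]))
E
```

```text
t 19.3 p [0.5169 0.0979 0.2255] q [-0.58  1.11 -0.52  1.92  1.23  1.89  1.21] F [ 0.1 -0.  -1.4] op 0.636 29.966982203477528
closing az -158.1362839436519 z [ 0.423 -0.89  -0.172]
```

View pics/f.png

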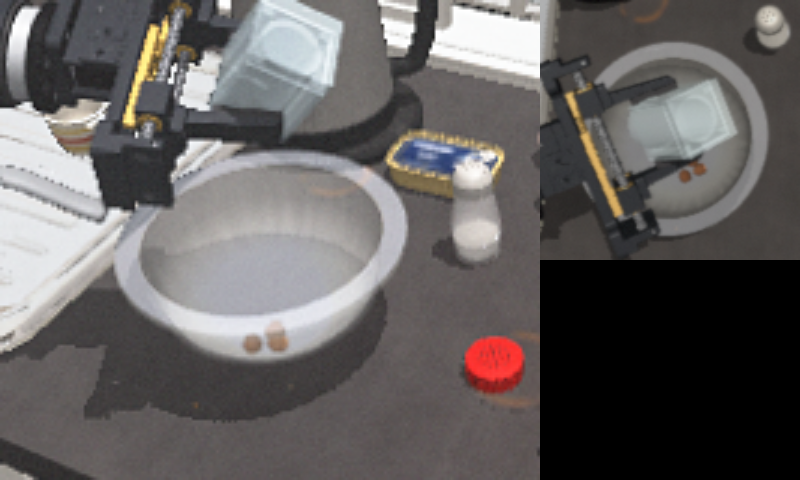

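The nuts are in the bowl, near (265,338) left and (692,172) right. The shaker is empty. I roll back and return it to the stand.

Call:
step_arm([
  [[0, 0, 0], [3.5, -7.5, -1.5]],
  [[0, 0, 0], [3.5, -7.5, -1.5]],
  [[0, 0, 0], [3.5, -7.5, -1.5]],
  [[0, 0, 0], [3.5, -7.5, -1.5]],
  [[0, 0, 0], [3.5, -7.5, -1.5]],
  [[0, 0, 0], [3.5, -7.5, -1.5]],
  [[0, 0, 0], [3.5, -7.5, -1.5]],
  [[0, 0, 0], [3.5, -7.5, -1.5]],
  [[0, 0, 0], [3.5, -7.5, -1.5]],
  [[0, 0, 0], [3.5, -7.5, -1.5]],
])

```text
clock: 20.4
tool_pos: [0.5168, 0.098, 0.2254]
eef_rot: [-0.07, 0.762, -0.607, 0.215]
contact_force: [0.5, 0.5, -1.4]
opening: 0.634
finger_force: 30.0
```

Call:
step_arm([
  [[0, 0, 0], [3.5, -7.5, -1.5]],
  [[0, 0, 0], [3.5, -7.5, -1.5]],
  [[0, 0, 0], [3.5, -7.5, -1.5]],
  [[0, 0, 0], [3.5, -7.5, -1.5]],
  [[0, 0, 0], [3.5, -7.5, -1.5]],
  [[0, 0, 0], [3.5, -7.5, -1.5]],
  [[0, 0, 0], [3.5, -7.5, -1.5]],
  [[0, 0, 0], [3.5, -7.5, -1.5]],
  [[0, 0, 0], [3.5, -7.5, -1.5]],
  [[0, 0, 0], [0, 0, 0]],
])

```text
clock: 21.4
tool_pos: [0.5168, 0.0982, 0.2255]
eef_rot: [0.413, 0.648, -0.348, 0.537]
contact_force: [0.5, 0.2, -1.1]
opening: 0.635
finger_force: 30.0
```

Call:
step_arm([
  [[-0.2, -2, -0.3], [1.5, 0, -4.4]],
  [[-0.2, -3, -0.3], [1.5, 0, -4.4]],
  [[-0.3, -3.3, -0.3], [1.5, 0, -4.4]],
  [[-0.2, -3.3, -0.3], [1.5, 0, -4.4]],
  [[-0.2, -3.3, -0.3], [1.5, 0, -4.4]],
  [[-0.2, -3.3, -0.3], [1.5, 0, -4.4]],
  [[-0.2, -3.3, -0.3], [1.5, 0, -4.4]],
  [[-0.3, -3, -0.3], [1.5, 0, -4.4]],
  [[-0.2, -2.5, -0.3], [1.5, 0, -4.4]],
  [[-0.2, -1.5, -0.3], [1.5, 0, -4.4]],
])

```text
clock: 22.4
tool_pos: [0.4938, -0.1895, 0.1958]
eef_rot: [0.69, 0.485, -0.44, 0.308]
contact_force: [0.8, 1.0, -1.9]
opening: 0.631
finger_force: 30.0
```

```bash
python3 st.py; cat > ins.py <<'E'
import json
from kin import *
l=json.loads(open("log.jsonl").readlines()[-1]);G=R.from_quat([.69,.4855,-.4375,.3105])
L=[json.loads(x) for x in open("log.jsonl")]
ref=[x for x in L if abs(x["tool_pos"][2]-.1966)<.0004 and x["tool_pos"][1]<-.15][0]
print("to lifted pose cm",100*(np.array(ref["tool_pos"])-l["tool_pos"]),"rot",(R.from_quat(ref["eef_rot"])*R.from_quat(l["eef_rot"]).inv()).as_rotvec(True))
E
python3 ins.py
```

```text
t 22.4 p [ 0.4938 -0.1895  0.1958] q [-0.17  0.99 -0.1   1.77  0.94  1.42 -1.29] F [ 0.8  1.  -1.9] op 0.631 29.966848592011956
closing az -19.858554207256084 z [-0.308 -0.852 -0.423]
to lifted pose cm [0.12303653 0.23398512 0.0721406 ] rot [-0.03515348 -0.31518599  0.22508084]
```

Call:
step_arm([
  [[0.1, 0.25, 0], [0, -0.3, 0.2]],
  [[0, 0, -1.5], [0, 0, 0]],
  [[0, 0, -2.5], [0, 0, 0]],
  [[0, 0, -2.5], [0, 0, 0]],
  [[0, 0, -2.5], [0, 0, 0]],
  [[0, 0, -1.5], [0, 0, 0]],
  [[0, 0, -0.7], [0, 0, 0]],
  [[0, 0, 0], [0, 0, 0]],
  [[0, 0, 0], [0, 0, 0]],
  [[0, 0, 0], [0, 0, 0]],
])

```text
clock: 23.4
tool_pos: [0.4963, -0.1846, 0.0844]
eef_rot: [0.691, 0.486, -0.435, 0.313]
contact_force: [-0.2, 0.4, -0.8]
opening: 0.631
finger_force: 30.0
```

```bash
python3 st.py;python3 ins.py; python3 - <<'E'
from h import *
p,d,W=cloud("scene");save("g.png",cv2.resize(p[220:330,270:380],(770,770))[:600])
E
```

```text
t 23.4 p [ 0.4963 -0.1846  0.0844] q [-0.18  1.18 -0.1   1.73  0.98  1.33 -1.43] F [-0.2  0.4 -0.8] op 0.631 29.967709072952857
closing az -19.418079312025178 z [-0.297 -0.855 -0.426]
to lifted pose cm [-0.12372255 -0.25399687 11.22084664] rot [ 0.01306598  0.30626995 -0.21613605]
```

View pics/g.png

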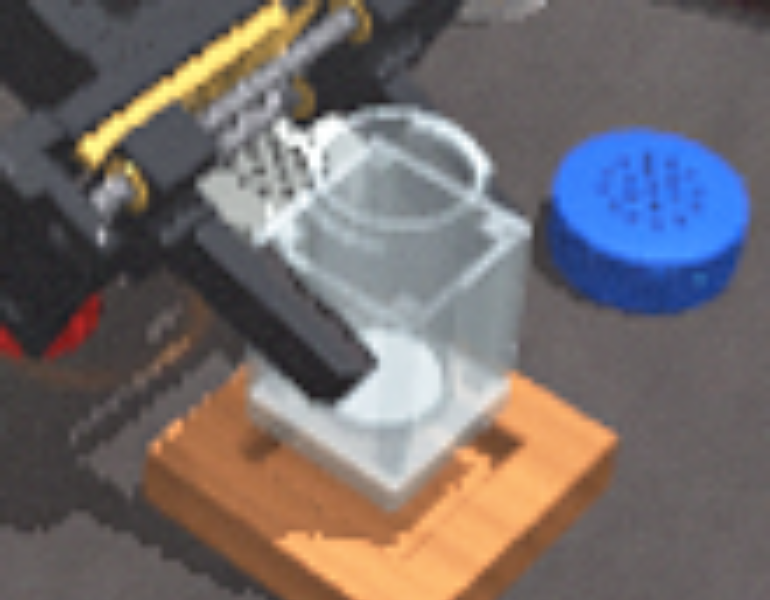

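The shaker is upright above the recess, at (385,450) in the crop. It needs a small correction before insertion.

Call:
step_arm([
  [[-0.15, -0.25, 0], [0, 0.2, -0.1]],
  [[0, 0, -0.5], [0, 0, 0]],
  [[0, 0, -0.4], [0, 0, 0]],
  [[0, 0, 0], [0, 0, 0]],
  [[0, 0, 0], [0, 0, 0]],
  [[0, 0, 0], [0, 0, 0]],
  [[0, 0, 0], [0, 0, 0]],
  [[0, 0, 0], [0, 0, 0]],
  [[0, 0, 0], [0, 0, 0]],
  [[0, 0, 0], [0, 0, 0]],
])

```text
clock: 24.45
tool_pos: [0.4944, -0.1871, 0.0745]
eef_rot: [0.69, 0.486, -0.437, 0.311]
contact_force: [0.0, -0.3, -1.6]
opening: 0.633
finger_force: 30.0
```

```bash
python3 st.py;python3 ins.py
```

```text
t 24.45 p [ 0.4944 -0.1871  0.0745] q [-0.18  1.2  -0.09  1.73  0.98  1.32 -1.43] F [ 0.  -0.3 -1.6] op 0.633 29.967740367137594
closing az -19.525849548652822 z [-0.301 -0.854 -0.425]
to lifted pose cm [ 6.37606763e-02 -2.21915635e-03  1.22062806e+01] rot [ 0.0045692   0.0400334  -0.10778737]
```

Call:
step_arm([
  [[0, 0, -0.3], [0, 0, 0]],
  [[0, 0, -0.3], [0, 0, 0]],
  [[0, 0, -0.3], [0, 0, 0]],
  [[0, 0, -0.3], [0, 0, 0]],
  [[0, 0, -0.2], [0, 0, 0]],
  [[0, 0, -0.2], [0, 0, 0]],
  [[0, 0, -0.1], [0, 0, 0]],
  [[0, 0, 0], [0, 0, 0]],
  [[0, 0, 0], [0, 0, 0]],
  [[0, 0, 0], [0, 0, 0]],
])

```text
clock: 25.45
tool_pos: [0.4944, -0.1871, 0.0574]
eef_rot: [0.69, 0.486, -0.437, 0.311]
contact_force: [1.0, -0.0, -1.8]
opening: 0.635
finger_force: 30.0
```

```bash
python3 st.py
```

```text
t 25.45 p [ 0.4944 -0.1871  0.0574] q [-0.18  1.23 -0.09  1.71  0.99  1.31 -1.45] F [ 1.  -0.  -1.8] op 0.635 29.967826959618833
closing az -19.528734743468814 z [-0.301 -0.854 -0.425]
```

The shaker slid in with no sideways force. I release it and back out along the approach line.

Call:
step_arm([
  [[0, 0, 0], [0, 0, 0]],
  [[0, 0, 0], [0, 0, 0]],
  [[0, 0, 0], [0, 0, 0]],
  [[0, 0, 0], [0, 0, 0]],
  [[0, 0, 0], [0, 0, 0]],
  [[0.3, 0.9, 0.5], [0, 0, 0]],
  [[0.5, 1.4, 0.7], [0, 0, 0]],
  [[0.5, 1.4, 0.7], [0, 0, 0]],
  [[0.5, 1.4, 0.7], [0, 0, 0]],
  [[0.5, 1.4, 0.7], [0, 0, 0]],
], fingers=1)

```text
clock: 26.45
tool_pos: [0.5181, -0.1201, 0.0911]
eef_rot: [0.69, 0.486, -0.436, 0.311]
contact_force: [1.2, 0.1, -0.3]
opening: 1.001
finger_force: 0.0
```

Call:
step_arm([
  [[0.5, 1.4, 0.7], [0, 0, 0]],
  [[0.3, 0.9, 1], [0, 0, 0]],
  [[0, 0, 2], [0, 0, 0]],
  [[0, 0, 3], [0, 0, 0]],
  [[0, 0, 3], [0, 0, 0]],
  [[0, 0, 3], [0, 0, 0]],
  [[0, 0, 2], [0, 0, 0]],
  [[0, 0, 0], [0, 0, 0]],
  [[0, 0, 0], [0, 0, 0]],
  [[0, 0, 0], [0, 0, 0]],
])

```text
clock: 27.45
tool_pos: [0.525, -0.0991, 0.2367]
eef_rot: [0.69, 0.486, -0.438, 0.311]
contact_force: [-0.4, -0.6, 0.8]
opening: 0.997
finger_force: 0.0
```

```bash
python3 st.py; python3 - <<'E'
from h import *
p,d,W=cloud("scene");p2,_,_=cloud("top")
save("i.png",np.hstack([cv2.resize(p[180:350,130:400],(480,302)),cv2.resize(p2[170:310,130:270],(302,302))]))
E
```

```text
t 27.45 p [ 0.525  -0.0991  0.2367] q [-0.27  0.97 -0.15  1.61  0.83  1.6  -1.22] F [-0.4 -0.6  0.8] op 0.997 0.0
closing az -19.52543245130137 z [-0.301 -0.854 -0.424]
```

View pics/i.png

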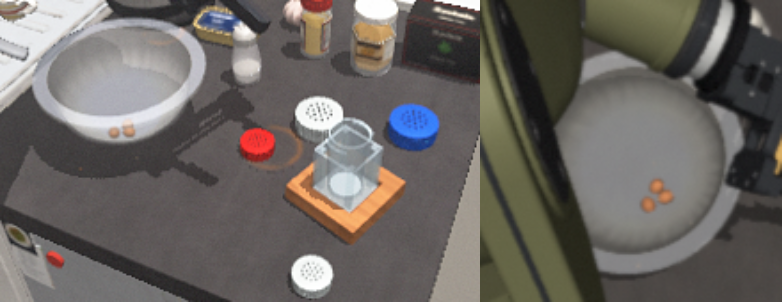

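All three nuts are in the bowl, at (655,195) in the right-hand picture. The empty shaker stands in its stand at (346,170), and the cap lies flat at (320,118).

```bash
python3 -c "
from plant import r
print(r.finish_job())"
```

```text
the job is handed in; nothing more can be done
None
```

The job is handed in, with no verdict returned: at the last look the cap lay flat on the worktop, all three nuts were in the bowl, the empty shaker stood upright in its stand, and the clock read about 27.5 s.

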